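# Sort the seized bag clamp from the free one

### The job

Two look-alike hinged bag clamps lie open on the packing table: one has a seized hinge, the other works freely. Squeeze each one's handles together to find out which is which, then lay the seized clamp flat in the shallow metal repair tray and the free clamp, left squeezed shut, flat in the deeper cardboard stock carton.

Things in the scene. Friction and masses are not known exactly. Their poses are not given: they have to be found in the camera images.
- clamp_1: scissors-type bag clamp, 175 mm long, 0.17 kg, flat and open, handles towards the robot; both look alike. Origin: pivot axis, underside; at the start x runs along its middle line to the jaws (73 mm ahead), z up. Frame turns with the leg whose handle is at +y. Black handles 12 mm wide, 22 tall, 41 to 100 mm behind the pivot: squeeze along y at (-0.071, 0, 0.012), 59 mm over their outsides
- clamp_2: scissors-type bag clamp, 175 mm long, 0.17 kg, flat and open, handles towards the robot; both look alike. Origin: pivot axis, underside; at the start x runs along its middle line to the jaws (73 mm ahead), z up. Frame turns with the leg whose handle is at +y. Black handles 12 mm wide, 22 tall, 41 to 100 mm behind the pivot: squeeze along y at (-0.071, 0, 0.012), 59 mm over their outsides
- clamp_1_hinge (a joint): angle (rad) by which the legs of clamp_1 have closed: 0 open as it lies, grows when squeezed, stays where left (light friction, 0.04 N m). A 20 N squeeze shuts a free clamp: 0.42, 29 mm over the handles; a seized one stops dead at 0.05, 57 mm. It can be lifted in the same grip
- clamp_2_hinge (a joint): angle (rad) by which the legs of clamp_2 have closed: 0 open as it lies, grows when squeezed, stays where left (light friction, 0.04 N m). A 20 N squeeze shuts a free clamp: 0.42, 29 mm over the handles; a seized one stops dead at 0.05, 57 mm. It can be lifted in the same grip
- stock_carton: open brown cardboard carton with short cream flaps folded down outside its long sides, fixed, 320 (x) x 160 (y) x 50 mm high, walls and floor 5 mm thick; on the table to the left or right of the clamps. Origin under its centre at table height, x along its length, roughly away from the robot; inner floor 5 mm above the origin
- repair_tray: open shallow bare aluminium tray, fixed, 320 (x) x 160 (y) x 25 mm high, walls and floor 5 mm thick; on the table on the other side of the clamps. Origin under its centre at table height, x along its length, roughly away from the robot; inner floor 5 mm above the origin
Things that resemble listed ones, but are neither listed nor needed, are in the scene too. What is shaped like the clamp_1 but green or yellow is not meant.

How it is judged:
By the outcome, as a careful person would: the job done as asked, in the order asked, and still so for the second after the job is handed in, with the robot touching nothing.
It also fails if it takes over 58 s, if anything falls off the work surface, if the arm or the gripper's body presses on something with over 40 N, if the wrist force passes 120 N, or if a joint passes its speed limit or range.

### The arm

A 7-joint arm with a two-finger parallel gripper is mounted at the origin on the work surface. World frame = base frame: x ahead of the robot, y to its left, z up, the work surface at z = 0. Lengths are in m, angles in rad, forces in N, time in s.
With the tool pointing down it reaches from about 0.425 to 0.95 m from the base axis. Payload 4.7 kg.
Tool frame: the origin (TCP) lies midway between the tips of the shut fingers; the grasp point (between the pads) lies 19 mm behind it; z points along the fingers, y is the line along which they close (so a half turn about z gives the same grasp; the last joint's range is limited). The gripper opens to 87 mm and grips with 3 to 60 N. Pads are 19 mm wide; open, the fingers measure 117 mm over their backs; the gripper's body (75 mm by 190 mm) begins 51 mm behind the grasp point.
Start: joints at [1.127, 0.469, -0.049, 1.532, 0.024, 1.141, -0.082], TCP at [0.272, -0.618, 0.223] pointing down, gripper open.
Joint ranges: [-2.59, 2.59], [-0.33, 1.99], [-1.39, 1.29], [0.1, 2.45], [-1.04, 4.18], [0.21, 1.99], [-2.66, 2.66]. Speed limits (rad/s): [2.57, 2.57, 3.14, 3.14, 3.14, 3.14, 3.14].

### API

Orientations are given as a unit quaternion [w, x, y, z].
In Python, from cell import bot gives the robot as it stands.
- The arm moves only by the shell command python3 -m handwheel 'ROWS'. ROWS is a JSON object of lists of equal length, an entry for each row: "delta_pos": the shift along the world's x, y, z in units of 30 mm (1.0 is 30 mm), a list of three; "delta_rot": the turn, a rotation vector about the world's x, y, z in units of 0.15 rad (1.0 is 0.15 rad), a list of three; "grip": the opening, from 0 (shut) to 1 (fully open). A call has 1 to 10 rows; each row shifts and turns the commanded pose from where the row before left it; what a row does not reach is not made up. A row lasts 1/8 s, in which the tool goes at most 62.5 mm and 10.7 degrees, less where a joint would pass 70% of its speed; a pose out of reach is approached as far as the arm can. A call with a number of a shift or a turn outside -1 to 1 is refused whole. A call with a gripper value outside its range is refused whole. The fingers move at their own pace and stop on an object; the grip force is fixed at half the most. Time passes only in rows, so rows that do not move let the fingers close. It gives the time, the measured TCP pose, the force, the opening and the grip force at its end, in the units of the state.
- bot.get_obs(): the state, without advancing time (a new reading comes with each control period).
- bot.camera(name): name is "scene" or "side" or "wrist"; returns a dict with "img" (384x512x3 uint8, red, green, blue), "mtx" (3x3 intrinsics, pixels), "world_to_cam" (4x4, takes a point from world to camera coordinates); the wrist camera has in their place "hand_eye" (4x4, takes a point from camera to tool coordinates, whose origin is the TCP and whose axes are the flange's). Camera axes: x right, y down, z forward; pixel columns grow to the right and rows downward; lengths in m; the calibration is good to about 2 mm. A picture is of the moment at which its call begins: read the wrist's pose just before it. There is no depth.
- bot.finish_job(): hands the job in; it is judged then, once.
Trained networks look in the newest picture that a camera, given by its name, has taken for a name from the list of things; names that differ only in an ending like _2 or _b are one class to them, and where a whole thing is asked for, a point or a joint stands for the part that bears it (a point fixed in the world has none). Each returns a list of dicts, best first, with "p" (0 to 1); they miss things now and then, are a little off and sometimes report something else, mostly with a low value. They report only what shows in the picture. A call takes as long as a camera call. They do not tell look-alikes from the thing itself.
- bot.regions_of(camera, target): "region" (384x512 bool, what is visible of it) and "box" ([left, top, right, bottom] in pixels, round what is visible of it).
The state is a dict: "time_s": time; "joint_pos": joint angles; "dq": joint speeds; "tau": joint torques, N m; "position": TCP position; "ee_rot": TCP orientation; "contact_force": force on the tool from outside, world axes, zero at the start; "ft_torque": the same for the moment, N m; "grip_width": opening from 0.0 (shut) to 1.0 (fully open); "finger_force": force on a finger pad.
Only numpy, scipy, OpenCV 4.12 (cv2) and the standard library are available. Lean on these libraries where they do the work, as an engineer would, in place of code of your own. Each camera call takes 0.05 s, during which the arm holds its last target. There are 200 camera calls.

## Working session

There is one attempt and no reset: what is moved stays moved. The work goes in short steps, Python scripts to look and compute and a shell command to move; the robot and the scene stay as the last step left them, time stands still between calls to the robot, and variables do not carry over. Pictures are saved under pics/ and viewed, at most 10 in all, crops included, and the job is handed in when it is done.

```bash
mkdir -p pics; ls
python3 - <<'E'
from cell import bot
import cv2,numpy as np
o=bot.get_obs();print(o['time_s'],o['position'],o['ee_rot'],o['grip_width'])
a=[]
for n in("scene","side"):
    c=bot.camera(n);im=c["img"][:,:,::-1].copy()
    print(n,np.round(c["mtx"],1).tolist(),np.round(c["world_to_cam"],3).tolist())
    for t in("clamp_1","stock_carton","repair_tray"):
        for r in bot.regions_of(n,t):
            m=r["region"];ys,xs=np.nonzero(m);print(t,round(r["p"],2),r["box"],xs.mean().round(1),ys.mean().round(1),c["img"][m].mean(0).round())
    cv2.imwrite(f"pics/{n}0.png",cv2.resize(im,(800,600)))
E
```

```text
pics
0.0 [ 0.27180429 -0.61719656  0.22149669] [-9.45879626e-04  9.78567478e-01  2.05924102e-01 -2.44590393e-04] 0.9987907546110172
scene [[373.3, 0.0, 258.9], [0.0, 373.3, 189.7], [0.0, 0.0, 1.0]] [[-0.104, 0.994, -0.019, 0.132], [0.739, 0.065, -0.67, -0.33], [-0.665, -0.083, -0.742, 1.565], [0.0, 0.0, 0.0, 1.0]]
clamp_1 0.97 [265.5, 163.5, 317.9, 185.9] 291.5 175.9 [34. 74. 39.]
clamp_1 0.81 [75.3, 203.5, 132.8, 236.4] 101.5 215.2 [125. 102.  29.]
clamp_1 0.7 [237.6, 186.4, 259.5, 232.7] 247.6 208.0 [103.  99.  94.]
clamp_1 0.57 [295.6, 206.5, 328.1, 252.9] 312.9 226.0 [97. 92. 88.]
stock_carton 0.8 [360.6, 150.8, 428.6, 234.1] 391.5 194.7 [106.  79.  50.]
repair_tray 0.87 [141.4, 150.1, 217.3, 231.9] 181.6 192.8 [141. 135. 129.]
side [[391.4, 0.0, 251.8], [0.0, 391.4, 193.9], [0.0, 0.0, 1.0]] [[-0.935, -0.354, 0.011, 0.449], [-0.204, 0.513, -0.834, 0.197], [0.29, -0.782, -0.552, 1.127], [0.0, 0.0, 0.0, 1.0]]
clamp_1 0.87 [221.5, 191.3, 271.2, 214.4] 248.2 200.2 [74. 74. 73.]
clamp_1 0.74 [255.8, 215.4, 298.0, 252.1] 278.1 232.5 [59. 94. 64.]
clamp_1 0.59 [175.1, 222.8, 236.1, 243.9] 208.5 231.5 [78. 77. 76.]
clamp_1 0.53 [259.7, 133.5, 277.8, 152.6] 268.4 142.3 [128. 112.  60.]
stock_carton 0.78 [141.2, 259.7, 289.7, 351.5] 217.9 303.3 [105.  82.  54.]
repair_tray 0.89 [237.9, 156.0, 329.7, 194.9] 282.8 172.5 [129. 128. 125.]
```

View pics/scene0.png

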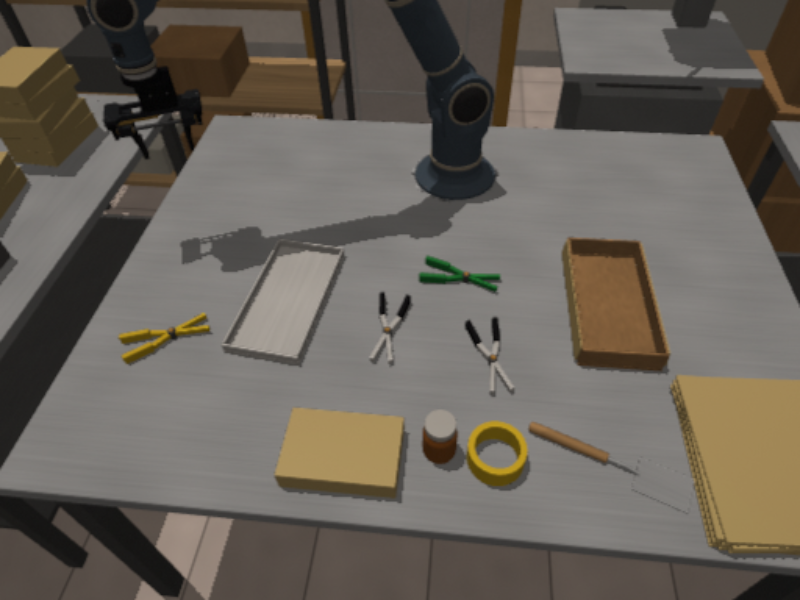

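View pics/side0.png

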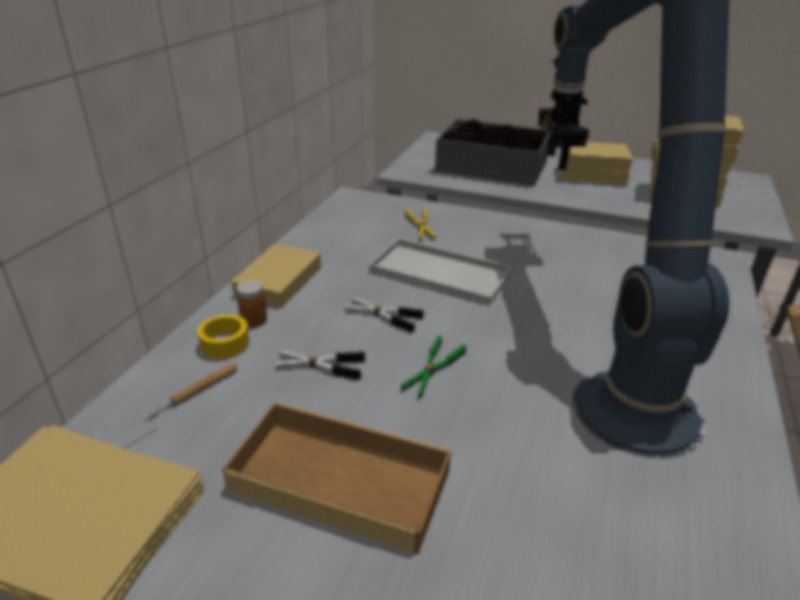

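The scene view (800x600 scale) shows two black-handled clamps, A with its pivot at (388,328) and B at (493,357). The look-alikes are the green clamp at (465,275) and the yellow one at (172,333). The aluminium tray is at (285,300) and the carton at (613,300). The cream boxes at (340,450) and (760,460) aren't needed. I choose the two clamps with black handles and light jaws.

```bash
cat > h.py <<'E'
import numpy as np,cv2
from cell import bot
def P(c):return c["mtx"]@c["world_to_cam"][:3]
def tri(P1,a,P2,b):
    X=cv2.triangulatePoints(P1,P2,np.float64(a).reshape(2,1),np.float64(b).reshape(2,1))[:,0];return X[:3]/X[3]
def parts(c,r):
    im=c["img"].astype(int);m=cv2.dilate(r["region"].astype(np.uint8),np.ones((3,3)))>0
    d=m&(im.max(2)<50);hs=[]
    n,l,s,ce=cv2.connectedComponentsWithStats(d.astype(np.uint8))
    i=np.argsort(-s[1:,4])[:2]+1
    j=m&(im.min(2)>140);y,x=np.nonzero(j);yd,xd=np.nonzero(d)
    hs=sorted([tuple(ce[k])+(s[k,4],) for k in i])
    return hs,(xd.mean(),yd.mean()),(x.mean(),y.mean()) if len(x) else None
E
python3 - <<'E'
from h import *
np.set_printoptions(precision=3,suppress=True)
D={}
for n in("scene","side"):
    c=bot.camera(n);R=[]
    for r in bot.regions_of(n,"clamp_1"):
        m=c["img"][r["region"]].astype(int).mean(0)
        if m.max()-m.min()<15: R.append(parts(c,r))
    R.sort(key=lambda q:q[1][0],reverse=(n=="side"))
    D[n]=(P(c),R)
    print(n,R)
Ps,Rs=D["scene"];Pd,Rd=D["side"]
for a,b in zip(Rs,Rd):
    print("handles mid",tri(Ps,a[1],Pd,b[1]),"jaw",tri(Ps,a[2],Pd,b[2]))
# rough corners (800x600 scale)
k=0.64
C={"A piv":((388,328),(378,311)),"B piv":((493,357),(313,360)),
"tray":None}
T=[((280,241),(508,270)),((344,249),(493,299)),((299,359),(371,268)),((226,349),(397,243))]
K=[((566,240),(450,458)),((640,240),(450,458)),((578,353),(227,470)),((566,240),(450,458))]
K=[((566,241),(450,459)),((640,240),(416,533)),((578,352),(277,408)),((665,356),(227,471))]
for nm,L in(("A",[C["A piv"]]),("B",[C["B piv"]]),("tray",T),("carton",K)):
    X=np.array([tri(Ps,np.array(a)*k,Pd,np.array(b)*k) for a,b in L]);print(nm,X,X.mean(0))
E
```

```text
scene [([(np.float64(244.02631578947367), np.float64(194.1578947368421), np.int32(38)), (np.float64(258.4655172413793), np.float64(196.3793103448276), np.int32(58))], (np.float64(252.68367346938774), np.float64(195.8469387755102)), (np.float64(245.88888888888889), np.float64(216.45555555555555))), ([(np.float64(302.1044776119403), np.float64(212.97014925373134), np.int32(67)), (np.float64(316.8333333333333), np.float64(210.83333333333334), np.int32(54))], (np.float64(308.78225806451616), np.float64(212.4758064516129)), (np.float64(316.4736842105263), np.float64(233.66315789473686)))]
side [([(np.float64(240.0), np.float64(199.5), np.int32(2)), (np.float64(259.37254901960785), np.float64(203.80392156862746), np.int32(153))], (np.float64(259.1225806451613), np.float64(203.7483870967742)), (np.float64(242.07692307692307), np.float64(195.57692307692307))), ([(np.float64(199.5), np.float64(233.0), np.int32(6)), (np.float64(222.17258883248732), np.float64(233.46700507614213), np.int32(197))], (np.float64(221.5024630541872), np.float64(233.45320197044336)), (np.float64(196.83050847457628), np.float64(227.88135593220338)))]
handles mid [ 0.492 -0.103  0.011] jaw [ 0.569 -0.121  0.008]
handles mid [0.546 0.085 0.008] jaw [0.627 0.104 0.017]
A [[ 0.556 -0.108  0.013]] [ 0.556 -0.108  0.013]
B [[0.611 0.105 0.015]] [0.611 0.105 0.015]
tray [[ 0.322 -0.392  0.016]
 [ 0.329 -0.241  0.015]
 [ 0.645 -0.276  0.011]
 [ 0.633 -0.429  0.009]] [ 0.482 -0.335  0.013]
carton [[0.281 0.268 0.032]
 [0.283 0.428 0.048]
 [0.597 0.266 0.032]
 [0.596 0.425 0.039]] [0.439 0.347 0.038]
```

```bash
python3 -m handwheel '{"delta_pos":[[0.4,0.95,0],[0.4,0.95,0],[0.4,0.95,0],[0.4,0.95,0],[0.4,0.95,0],[0.4,0.95,0],[0.4,0.95,0],[0.4,0.95,0],[0.4,0.95,0],[0.4,0.95,0]],"delta_rot":[[0,0,-0.2],[0,0,-0.2],[0,0,-0.2],[0,0,-0.2],[0,0,-0.2],[0,0,-0.2],[0,0,-0.2],[0,0,-0.2],[0,0,-0.2],[0,0,-0.2]],"grip":[1,1,1,1,1,1,1,1,1,1]}'
python3 -m handwheel '{"delta_pos":[[0.4,0.95,0],[0.4,0.95,0],[0.4,0.95,0],[0.4,0.95,0],[0.4,0.95,0],[0.4,0.95,0],[0.4,0.95,0],[0,0,0],[0,0,0]],"delta_rot":[[0,0,-0.2],[0,0,-0.2],[0,0,-0.2],[0,0,-0.2],[0,0,-0.2],[0,0,-0.2],[0,0,-0.2],[0,0,-0.2],[0,0,0]],"grip":[1,1,1,1,1,1,1,1,1]}'
cat >> h.py <<'E'
from scipy.spatial.transform import Rotation as Ro
def pose(o):
    w,x,y,z=o["ee_rot"];T=np.eye(4);T[:3,:3]=Ro.from_quat([x,y,z,w]).as_matrix();T[:3,3]=o["position"];return T
def wrist():
    o=bot.get_obs();c=bot.camera("wrist");c["world_to_cam"]=np.linalg.inv(pose(o)@c["hand_eye"]);c["pose"]=pose(o);return c
def ground(c,uv,z):
    uv=np.atleast_2d(uv).astype(float);W=np.linalg.inv(c["world_to_cam"])
    d=(W[:3,:3]@np.linalg.inv(c["mtx"])@np.c_[uv,np.ones(len(uv))].T).T;o=W[:3,3]
    return o+d*((z-o[2])/d[:,2])[:,None]
E
python3 - <<'E'
from h import *
np.set_printoptions(precision=4,suppress=True)
c=wrist();print(bot.get_obs()["time_s"],c["pose"]);print(c["hand_eye"])
for r in bot.regions_of("wrist","clamp_1"):
    p=parts(c,r);print(r["p"],r["box"],p,c["img"][r["region"]].mean(0));print(ground(c,[p[0][0][:2],p[0][1][:2],p[1],p[2]],.015))
cv2.imwrite("pics/w1.png",cv2.resize(c["img"][:,:,::-1],(800,600)))
E
```

```text
time_s: 1.85
position: [0.3925, -0.3319, 0.2228]
ee_rot: [0.0, 0.998, 0.057, 0.0]
contact_force: [0.2, 0.2, -0.6]
grip_width: 0.997
finger_force: 0.0
time_s: 2.98
position: [0.4758, -0.134, 0.2226]
ee_rot: [0.0, 0.998, -0.063, -0.0]
contact_force: [0.3, -0.8, -0.5]
grip_width: 0.998
finger_force: 0.0
3.025 [[ 0.9921 -0.1254 -0.0001  0.4758]
 [-0.1254 -0.9921 -0.0007 -0.134 ]
 [-0.      0.0007 -1.      0.2226]
 [ 0.      0.      0.      1.    ]]
[[ 0.0006 -0.9604 -0.2787  0.0762]
 [ 1.      0.0006 -0.0002 -0.0004]
 [ 0.0004 -0.2787  0.9604 -0.1614]
 [ 0.      0.      0.      1.    ]]
0.95 [1.3, 19.9, 109.8, 175.6] ([(np.float64(58.57865168539326), np.float64(150.54915730337078), np.int32(712)), (np.float64(90.13145539906104), np.float64(136.71830985915494), np.int32(639))], (np.float64(72.99927588703838), np.float64(142.76900796524257)), (np.float64(39.22591006423983), np.float64(83.25535331905782))) [110.7817 110.4705 108.3437]
[[0.5379 0.1061 0.015 ]
 [0.5497 0.0614 0.015 ]
 [0.5451 0.085  0.015 ]
 [0.6183 0.1043 0.015 ]]
0.86 [79.6, 229.5, 210.1, 258.5] ([(np.float64(102.1666666666
[... 538 characters left out ...]
 np.float64(164.4033613445378), np.int32(357))], (np.float64(229.68706536856746), np.float64(166.08623087621697)), (np.float64(222.59561643835616), np.float64(93.67561643835616))) [137.3097 136.9306 134.0969]
[[ 0.4917 -0.0839  0.015 ]
 [ 0.4902 -0.1305  0.015 ]
 [ 0.4909 -0.1071  0.015 ]
 [ 0.5793 -0.1114  0.015 ]]
0.23 [196.5, 44.2, 257.5, 190.5] ([(np.float64(247.71428571428572), np.float64(164.4033613445378), np.int32(357))], (np.float64(247.71428571428572), np.float64(164.4033613445378)), (np.float64(220.25360824742268), np.float64(95.23814432989691))) [133.293  133.9953 132.7318]Traceback (most recent call last):
  File "<stdin>", line 5, in <module>
IndexError: list index out of range
```

```bash
python3 -m handwheel '{"delta_pos":[[0.1,0.2,-0.7],[0.1,0.2,-0.7],[0.1,0.2,-0.7],[0.1,0.2,-0.7],[0.1,0.1,-0.6],[0,0,0]],"delta_rot":[[0,0,0.1],[0,0,0.1],[0,0,0.1],[0,0,0.1],[0,0,0.17],[0,0,0]],"grip":[1,1,1,1,1,1]}'
python3 - <<'E'
from h import *
np.set_printoptions(precision=4,suppress=True)
c=wrist();print(bot.get_obs()["time_s"],c["pose"])
cv2.imwrite("pics/w2.png",cv2.resize(c["img"][:,:,::-1],(800,600)))
for r in bot.regions_of("wrist","clamp_1"):
  try:
    p=parts(c,r);print(r["p"],r["box"],p,c["img"][r["region"]].mean(0));print(ground(c,[p[0][0][:2],p[0][1][:2],p[1],p[2]],.015))
  except Exception as e:print(e)
E
```

```text
time_s: 3.82
position: [0.4899, -0.1069, 0.1195]
ee_rot: [-0.0, 1.0, -0.02, -0.002]
contact_force: [-0.3, -1.0, -0.2]
grip_width: 0.995
finger_force: 0.0
3.875 [[ 0.9992 -0.0409 -0.003   0.4899]
 [-0.0409 -0.9992  0.0003 -0.1069]
 [-0.003  -0.0002 -1.      0.1195]
 [ 0.      0.      0.      1.    ]]
0.87 [0.3, 19.8, 91.7, 189.5] ([(np.float64(19.553943217665616), np.float64(155.14132492113563), np.int32(1585)), (np.float64(64.25635593220339), np.float64(139.920197740113), np.int32(1416))], (np.float64(39.709542230818826), np.float64(145.3365570599613)), (np.float64(26.175485599464167), np.float64(113.49966510381782))) [77.4326 77.7989 77.8187]
[[0.5381 0.1056 0.015 ]
 [0.5502 0.0613 0.015 ]
 [0.5462 0.0848 0.015 ]
 [0.5744 0.0899 0.015 ]]
0.85 [222.5, 25.5, 285.9, 224.5] ([(np.float64(227.5152027027027), np.float64(196.3141891891892), np.int32(592)), (np.float64(276.4730354391371), np.float64(195.25115562403698), np.int32(649))], (np.float64(253.1184528605963), np.float64(195.75825946817082)), (np.float64(253.4077143767931), np.float64(98.16289448517692))) [143.0921 142.6021 139.597 ]
[[ 0.491  -0.0833  0.015 ]
 [ 0.4902 -0.1303  0.015 ]
 [ 0.4906 -0.1079  0.015 ]
 [ 0.5791 -0.1116  0.015 ]]
0.6 [147.2, 301.8, 207.7, 327.3] ([(np.float64(151.66666666666666), np.float64(308.5), np.int32(18)), (np.float64(159.0), np.float64(304.0), np.int32(1))], (np.float64(152.05263157894737), np.float64(308.2631578947368)), (np.float64(172.0), np.float64(323.3225806451613))) [ 46.2582 104.3813  58.1708]
[[ 0.3681  0.0068  0.015 ]
 [ 0.3734 -0.0019  0.015 ]
 [ 0.3684  0.0064  0.015 ]
 [ 0.3481 -0.0129  0.015 ]]
```

View pics/w2.png

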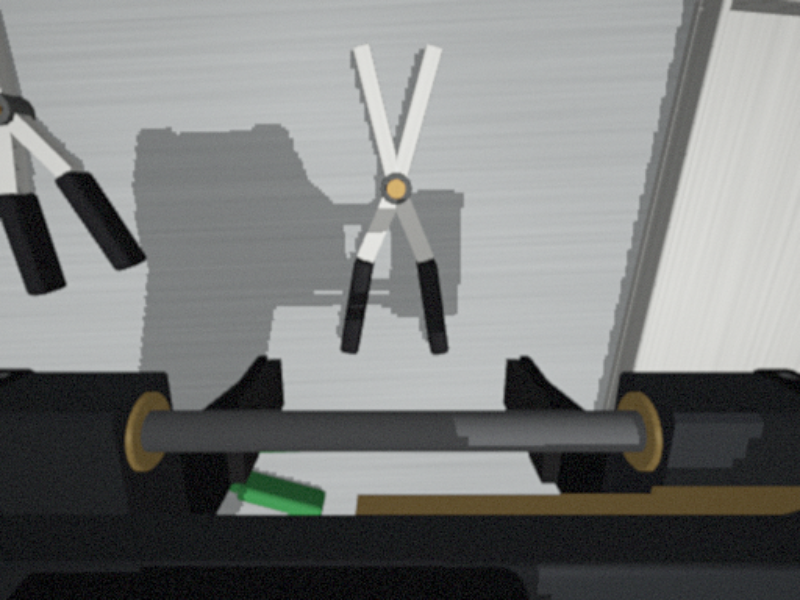

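Wrist view: clamp A has its pivot at (396,187) and its black handles at (357,307) and (433,306). Heights from the two wrist views agree (z≈0.015), and the handle centres are 47 mm apart, as expected. I'll go down and squeeze.

```bash
python3 -m handwheel '{"delta_pos":[[0,0,-0.9],[0,0,-0.9],[0,0,-0.9],[0,0,-0.7],[0,0,-0.4],[0,0,0]],"delta_rot":[[0,0,0],[0,0,0],[0,0,0],[0,0,0],[0,0,0],[0,0,0]],"grip":[1,1,1,1,1,1]}'
python3 -m handwheel '{"delta_pos":[[0,0,0],[0,0,0],[0,0,0],[0,0,0],[0,0,0],[0,0,0],[0,0,0],[0,0,0]],"delta_rot":[[0,0,0],[0,0,0],[0,0,0],[0,0,0],[0,0,0],[0,0,0],[0,0,0],[0,0,0]],"grip":[0,0,0,0,0,0,0,0]}'
```

```text
time_s: 4.68
position: [0.4911, -0.1065, 0.0066]
ee_rot: [0.0, 1.0, -0.02, -0.0]
contact_force: [0.3, -0.2, -0.4]
grip_width: 0.999
finger_force: 0.0
time_s: 5.68
position: [0.4911, -0.1065, 0.0069]
ee_rot: [0.0, 1.0, -0.02, -0.0]
contact_force: [-0.9, -0.9, 5.7]
grip_width: 0.648
finger_force: 29.6
```

Clamp A stopped at 56.4 mm, so it's seized. Before any placing I'll release it and squeeze B.

```bash
python3 -m handwheel '{"delta_pos":[[0,0,0],[0,0,0],[0,0,0],[0,0,0.7],[0,0,0.9],[0,0.3,0.8],[0.2,0.9,0],[0.3,0.9,0],[0.3,0.9,0],[0.3,0.9,0]],"delta_rot":[[0,0,0],[0,0,0],[0,0,0],[0,0,0],[0,0,0],[0,0,0],[0,0,0.4],[0,0,0.4],[0,0,0.4],[0,0,0.4]],"grip":[1,1,1,1,1,1,1,1,1,1]}'
python3 -m handwheel '{"delta_pos":[[0.3,0.9,0],[0.3,0.9,0],[0.07,0.6,0],[0,0,0]],"delta_rot":[[0,0,0.4],[0,0,0],[0,0,0],[0,0,0]],"grip":[1,1,1,1]}'
python3 - <<'E'
from h import *
np.set_printoptions(precision=4,suppress=True)
c=wrist();print(bot.get_obs()["time_s"],c["pose"])
for r in bot.regions_of("wrist","clamp_1"):
  try:
    p=parts(c,r);print(r["p"],r["box"],c["img"][r["region"]].mean(0));print(ground(c,[p[0][0][:2],p[0][1][:2],p[1],p[2]],.015))
  except Exception as e:print(e)
E
```

```text
time_s: 6.92
position: [0.5242, 0.0116, 0.0784]
ee_rot: [0.0, 0.995, 0.101, -0.0]
contact_force: [0.3, -0.6, 0.8]
grip_width: 1.0
finger_force: 0.0
time_s: 7.42
position: [0.5438, 0.0841, 0.0784]
ee_rot: [-0.0, 0.991, 0.131, -0.0]
contact_force: [0.1, 0.7, 0.1]
grip_width: 0.999
finger_force: 0.0
7.475 [[ 0.9656  0.2599 -0.0004  0.5438]
 [ 0.2599 -0.9656  0.0003  0.0841]
 [-0.0003 -0.0004 -1.      0.0784]
 [ 0.      0.      0.      1.    ]]
0.86 [209.1, 14.2, 289.2, 244.1] [159.6818 159.2699 156.2215]
[[0.5401 0.1092 0.015 ]
 [0.5498 0.0637 0.015 ]
 [0.5445 0.0882 0.015 ]
 [0.6287 0.1081 0.015 ]]
0.61 [186.7, 315.7, 210.1, 328.1] [48.0094 96.9245 57.9528]
list index out of range
0.6 [461.7, 157.8, 510.2, 237.5] [167.5878 168.0627 165.1611]
[[ 0.5674 -0.0947  0.015 ]
 [ 0.5687 -0.1019  0.015 ]
 [ 0.5676 -0.0955  0.015 ]
 [ 0.6015 -0.1068  0.015 ]]h.py:13: RuntimeWarning: Mean of empty slice.
  return hs,(xd.mean(),yd.mean()),(x.mean(),y.mean()) if len(x) else None
  ret = ret.dtype.type(ret / rcount)
```

```bash
python3 -m handwheel '{"delta_pos":[[0,0.05,-0.8],[0,0,-0.8],[0,0,-0.5],[0,0,-0.3],[0,0,0],[0,0,0],[0,0,0],[0,0,0],[0,0,0],[0,0,0]],"delta_rot":[[0,0,0],[0,0,0],[0,0,0],[0,0,0],[0,0,0],[0,0,0],[0,0,0],[0,0,0],[0,0,0],[0,0,0]],"grip":[1,1,1,1,1,0,0,0,0,0]}'
python3 -m handwheel '{"delta_pos":[[0,0,0],[0,0,0],[0,0,0],[0,0,0]],"delta_rot":[[0,0,0],[0,0,0],[0,0,0],[0,0,0]],"grip":[0,0,0,0]}'
```

```text
time_s: 8.78
position: [0.5442, 0.0843, 0.0068]
ee_rot: [0.0, 0.992, 0.13, 0.0]
contact_force: [0.3, -0.1, 3.3]
grip_width: 0.519
finger_force: 1.5
time_s: 9.28
position: [0.5443, 0.0842, 0.0067]
ee_rot: [0.0, 0.992, 0.13, 0.0]
contact_force: [-0.9, 0.1, 4.5]
grip_width: 0.32
finger_force: 30.0
```

B shut to 28 mm, so it's free. Next is clamp A to the tray, with a look at it on the way.

```bash
python3 -m handwheel '{"delta_pos":[[0,0,0],[0,0,0],[0,0,0],[0,0,0.8],[0,0,0.9],[0,0,0.8],[-0.3,-0.9,0],[-0.3,-0.9,0],[-0.3,-0.9,0],[-0.3,-0.9,0]],"delta_rot":[[0,0,0],[0,0,0],[0,0,0],[0,0,0],[0,0,0],[0,0,0],[0,0,-0.4],[0,0,-0.4],[0,0,-0.4],[0,0,-0.4]],"grip":[1,1,1,1,1,1,1,1,1,1]}'
python3 -m handwheel '{"delta_pos":[[-0.3,-0.9,0],[-0.3,-0.9,0],[0,-0.9,0],[0,0,0]],"delta_rot":[[0,0,-0.4],[0,0,0],[0,0,0],[0,0,0]],"grip":[1,1,1,1]}'
python3 - 2>/dev/null <<'E'
from h import *
np.set_printoptions(precision=4,suppress=True)
c=wrist();print(bot.get_obs()["time_s"],c["pose"])
for r in bot.regions_of("wrist","clamp_1"):
  try:
    p=parts(c,r);print(r["p"],r["box"],c["img"][r["region"]].mean(0));print(ground(c,[p[0][0][:2],p[0][1][:2],p[1],p[2]],.015))
  except Exception as e:print(e)
E
```

```text
time_s: 10.52
position: [0.5061, -0.0264, 0.0804]
ee_rot: [0.0, 1.0, 0.008, -0.001]
contact_force: [-0.2, -0.8, 0.9]
grip_width: 1.001
finger_force: 0.0
time_s: 11.02
position: [0.4882, -0.1083, 0.0806]
ee_rot: [0.001, 1.0, -0.023, -0.001]
contact_force: [0.2, 1.3, -1.0]
grip_width: 1.004
finger_force: 0.0
11.075 [[ 0.9989 -0.0468 -0.0024  0.4882]
 [-0.0468 -0.9989 -0.0012 -0.1083]
 [-0.0024  0.0013 -1.      0.0806]
 [ 0.      0.      0.      1.    ]]
0.95 [212.4, 5.8, 284.9, 242.9] [146.3591 145.9994 142.9578]
[[ 0.4923 -0.0843  0.015 ]
 [ 0.4899 -0.1275  0.015 ]
 [ 0.4911 -0.106   0.015 ]
 [ 0.5815 -0.1116  0.015 ]]
0.74 [0.0, 101.2, 44.8, 190.6] [31.3799 31.384  32.793 ]
list index out of range
0.6 [137.6, 290.2, 205.9, 326.0] [ 53.5199 111.3327  65.4095]
[[ 0.3752  0.002   0.015 ]
 [ 0.409  -0.023   0.015 ]
 [ 0.3906 -0.0112  0.015 ]
 [ 0.3936 -0.0455  0.015 ]]
```

```bash
python3 -m handwheel '{"delta_pos":[[0.1,0.05,-0.9],[0,0,-0.8],[0,0,-0.5],[0,0,-0.3],[0,0,0],[0,0,0],[0,0,0],[0,0,0],[0,0,0],[0,0,0]],"delta_rot":[[0,0,0],[0,0,0],[0,0,0],[0,0,0],[0,0,0],[0,0,0],[0,0,0],[0,0,0],[0,0,0],[0,0,0]],"grip":[1,1,1,1,1,0,0,0,0,0]}'
python3 -m handwheel '{"delta_pos":[[0,0,0.6],[0,0,0.9],[0,0,0.9],[0,0,0.9],[0,0,0]],"delta_rot":[[0,0,0],[0,0,0],[0,0,0],[0,0,0],[0,0,0]],"grip":[0,0,0,0,0]}'
python3 - 2>/dev/null <<'E'
from h import *
np.set_printoptions(precision=4,suppress=True)
T=bot.camera("scene");S=bot.camera("side")
c=T;r=bot.regions_of("scene","repair_tray")[0];k=bot.regions_of("scene","stock_carton")[0]
r2=bot.regions_of("side","repair_tray")[0];k2=bot.regions_of("side","stock_carton")[0]
for q,cc in((r,T),(r2,S),(k,T),(k2,S)):
    cn=max(cv2.findContours(q["region"].astype(np.uint8),0,2)[0],key=cv2.contourArea)
    h=cv2.convexHull(cn);a=cv2.approxPolyN(h,4)[0] if q is r or q is r2 else cv2.approxPolyDP(h,3,True)[:,0]
    print(a.tolist(),ground(cc,a,.025 if q is r or q is r2 else .05)[:,:2].tolist())
a=np.hstack([T["img"][120:270,100:480],]);cv2.imwrite("pics/s2.png",cv2.resize(a[:,:,::-1],None,fx=2,fy=2,interpolation=cv2.INTER_CUBIC))
E
```

```text
time_s: 12.38
position: [0.4932, -0.1038, 0.0069]
ee_rot: [0.0, 1.0, -0.02, 0.0]
contact_force: [-1.1, -1.8, 3.5]
grip_width: 0.639
finger_force: 29.6
time_s: 13.0
position: [0.4944, -0.1032, 0.1069]
ee_rot: [0.0, 1.0, -0.02, 0.002]
contact_force: [1.5, 0.5, -2.6]
grip_width: 0.64
finger_force: 29.6
[[221, 159], [190, 233], [138, 224], [178, 152]] [[0.33995971042300444, -0.23404060201339583], [0.6686013701759299, -0.27163252161100776], [0.6499129530979502, -0.4396743417478871], [0.31630652327854736, -0.3981011543719274]]
[[330, 170], [313, 195], [267, 183], [267, 154]] [[0.30783127011682, -0.39987671399847957], [0.32856868173721043, -0.20394701723766095], [0.5037043877817519, -0.21936157877520857], [0.5772214357466583, -0.43414920510158783]]
[[362, 152], [410, 156], [429, 225], [424, 235], [392, 236], [370, 231], [358, 162]] [[0.2887643220601399, 0.26276226007661757], [0.29577202285184323, 0.42594820884372653], [0.5936656303241793, 0.4323121544939169], [0.6314263485439647, 0.4110938082041223], [0.6432592423136216, 0.3196921037659581], [0.6311110047313473, 0.258752867591644], [0.34125637502189166, 0.24515392000589847]]
[[143, 298], [175, 257], [287, 289], [286, 304], [267, 353], [149, 315]] [[0.5992689157176737, 0.4244725851975216], [0.6005022984327285, 0.2707574153971538], [0.2844235459760673, 0.2707511225203655], [0.2732077368131288, 0.31708571948168607], [0.2729907317088689, 0.45719165840333237], [0.5577394819192042, 0.4624420657642416]]
```

View pics/s2.png

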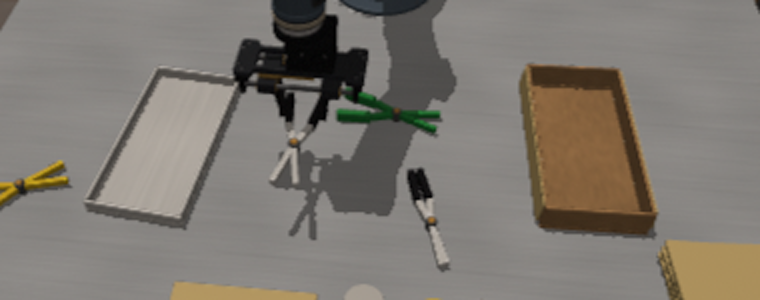

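Picture: clamp A is held at (293,150) and clamp B lies shut at (430,220). The tray runs from (90,68) to (240,222). I'll carry A over the tray and measure its rim with the wrist camera.

```bash
python3 -m handwheel '{"delta_pos":[[-0.25,-0.8,0.2],[-0.25,-0.8,0.2],[-0.25,-0.8,0],[-0.25,-0.8,0],[-0.25,-0.8,0],[-0.25,-0.8,0],[-0.25,-0.8,0],[-0.25,-0.8,0],[-0.25,-0.8,0],[0,-0.3,0]],"delta_rot":[[0,0,-0.1],[0,0,-0.1],[0,0,-0.1],[0,0,-0.1],[0,0,-0.1],[0,0,0],[0,0,0],[0,0,0],[0,0,0],[0,0,0]],"grip":[0,0,0,0,0,0,0,0,0,0]}'
python3 -m handwheel '{"delta_pos":[[0,0,0]],"delta_rot":[[0,0,0]],"grip":[0]}'
python3 - 2>/dev/null <<'E'
from h import *
np.set_printoptions(precision=4,suppress=True)
c=wrist();print(bot.get_obs()["time_s"],c["pose"])
cv2.imwrite("pics/w3.png",cv2.resize(c["img"][:,:,::-1],(800,600)))
for a in [(100,100),(700,100),(100,400),(700,400)]:print(a,ground(c,np.array(a)*.64,.025),ground(c,np.array(a)*.64,.005))
np.savez("w3.npz",w=c["world_to_cam"],m=c["mtx"])
E
```

```text
time_s: 14.55
position: [0.4245, -0.3296, 0.1167]
ee_rot: [-0.0, 0.998, -0.059, -0.001]
contact_force: [0.6, 0.0, -2.2]
grip_width: 0.638
finger_force: 29.6
time_s: 14.68
position: [0.4258, -0.3281, 0.1171]
ee_rot: [-0.0, 0.998, -0.058, -0.0]
contact_force: [0.2, 0.4, -1.4]
grip_width: 0.643
finger_force: 29.6
14.725 [[ 0.9934 -0.1149 -0.0004  0.4258]
 [-0.1149 -0.9934  0.0007 -0.3281]
 [-0.0004 -0.0007 -1.      0.1171]
 [ 0.      0.      0.      1.    ]]
(100, 100) [[ 0.5574 -0.1902  0.025 ]] [[ 0.5618 -0.1787  0.005 ]]
(700, 100) [[ 0.5219 -0.4981  0.025 ]] [[ 0.5235 -0.5109  0.005 ]]
(100, 400) [[ 0.3905 -0.1396  0.025 ]] [[ 0.3817 -0.1241  0.005 ]]
(700, 400) [[ 0.348  -0.5109  0.025 ]] [[ 0.3359 -0.5247  0.005 ]]
```

View pics/w3.png

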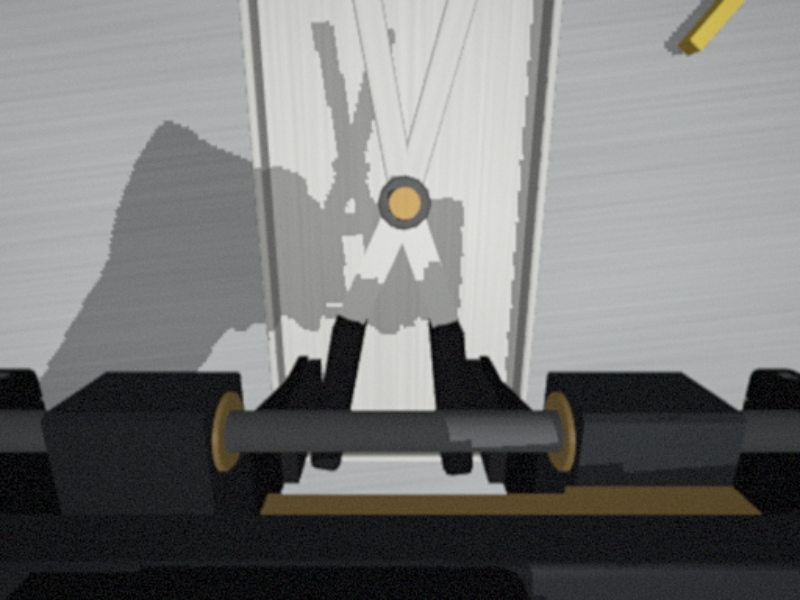

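The wrist view shows clamp A centred in the tray (pivot (404,203), rims at (258,200) and (545,200), which comes to 158 mm for the given 160). The near rim at row 458 is well behind the handle ends, so I'll lower it.

```bash
python3 -m handwheel '{"delta_pos":[[0,0,-0.8],[0,0,-0.9],[0,0,-0.8],[0,0,-0.5],[0,0,-0.3],[0,0,-0.15],[0,0,0]],"delta_rot":[[0,0,0],[0,0,0],[0,0,0],[0,0,0],[0,0,0],[0,0,0],[0,0,0]],"grip":[0,0,0,0,0,0,0]}'
```

```text
time_s: 15.6
position: [0.426, -0.3283, 0.0143]
ee_rot: [0.0, 0.998, -0.057, 0.0]
contact_force: [-0.2, 0.6, -1.2]
grip_width: 0.642
finger_force: 29.6
```

```bash
python3 -m handwheel '{"delta_pos":[[0,0,-0.06],[0,0,0],[0,0,0],[0,0,0],[0,0,0],[0,0,0.5],[0,0,0.9],[0,0,0.9],[0,0,0.5],[0.2,0.9,0]],"delta_rot":[[0,0,0],[0,0,0],[0,0,0],[0,0,0],[0,0,0],[0,0,0],[0,0,0],[0,0,0],[0,0,0],[0,0,0.2]],"grip":[0,0,0.82,0.82,0.82,0.82,0.82,0.82,0.82,0.82]}'
python3 - 2>/dev/null <<'E'
from h import *
c=wrist();cv2.imwrite("pics/w4.png",c["img"][:,:,::-1])
E
```

```text
time_s: 16.85
position: [0.432, -0.3031, 0.0978]
ee_rot: [0.001, 0.999, -0.044, 0.001]
contact_force: [-0.3, 0.5, 0.5]
grip_width: 0.823
finger_force: 0.0
```

View pics/w4.png

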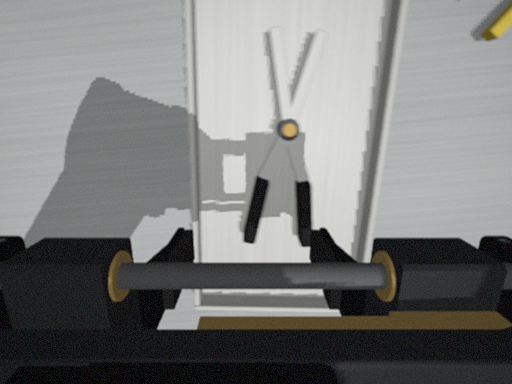

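Clamp A lies flat in the tray (pivot (288,129)) and nothing is stuck to the fingers. On to B.

```bash
python3 -m handwheel '{"delta_pos":[[0.3,1,0],[0.3,1,0],[0.3,1,0],[0.3,1,0],[0.3,1,0],[0.3,1,0],[0.3,1,0],[0.3,1,0],[0.3,1,0],[0.3,1,0]],"delta_rot":[[0,0,0.25],[0,0,0.25],[0,0,0.25],[0,0,0.25],[0,0,0.25],[0,0,0.25],[0,0,0.25],[0,0,0.25],[0,0,0.25],[0,0,0]],"grip":[1,1,1,1,1,1,1,1,1,1]}'
python3 -m handwheel '{"delta_pos":[[0.3,1,0],[0.3,1,0],[0.2,0.8,0],[0,0,0],[0,0,0]],"delta_rot":[[0,0,0],[0,0,0],[0,0,0],[0,0,0],[0,0,0]],"grip":[1,1,1,1,1]}'
python3 - 2>/dev/null <<'E'
from h import *
np.set_printoptions(precision=4,suppress=True)
c=wrist();print(bot.get_obs()["time_s"],c["pose"])
for r in bot.regions_of("wrist","clamp_1"):
  try:
    p=parts(c,r);print(r["p"],r["box"],p[0],c["img"][r["region"]].mean(0));print(ground(c,[p[0][0][:2],p[0][1][:2],p[1],p[2]],.015))
  except Exception as e:print(e)
E
```

```text
time_s: 18.15
position: [0.5205, 0.0014, 0.0953]
ee_rot: [-0.0, 0.992, 0.128, -0.001]
contact_force: [0.1, -0.2, 0.2]
grip_width: 0.995
finger_force: 0.0
time_s: 18.77
position: [0.5445, 0.0822, 0.0956]
ee_rot: [0.0, 0.992, 0.126, -0.001]
contact_force: [0.1, -0.2, 0.9]
grip_width: 1.0
finger_force: 0.0
18.825 [[ 0.9681  0.2506 -0.002   0.5445]
 [ 0.2506 -0.9681 -0.001   0.0822]
 [-0.0022  0.0005 -1.      0.0956]
 [ 0.      0.      0.      1.    ]]
0.93 [231.2, 14.9, 269.2, 237.8] [(np.float64(239.25432525951558), np.float64(199.6107266435986), np.int32(578)), (np.float64(258.372), np.float64(201.564), np.int32(500))] [154.5785 153.9564 151.0083]
[[0.5458 0.0942 0.015 ]
 [0.5483 0.0776 0.015 ]
 [0.5469 0.0864 0.015 ]
 [0.6304 0.1075 0.015 ]]
0.65 [189.6, 304.3, 227.4, 327.2] [] [ 50.675  104.7417  61.4417]
list index out of range
```

```bash
python3 -m handwheel '{"delta_pos":[[0.05,0.1,-0.9],[0,0,-0.9],[0,0,-0.7],[0,0,-0.45],[0,0,0],[0,0,0],[0,0,0],[0,0,0],[0,0,0],[0,0,0]],"delta_rot":[[0,0,0],[0,0,0],[0,0,0],[0,0,0],[0,0,0],[0,0,0],[0,0,0],[0,0,0],[0,0,0],[0,0,0]],"grip":[0.8,0.7,0.6,0.6,0.5,0,0,0,0,0]}'
python3 -m handwheel '{"delta_pos":[[0,0,0.6],[0,0,0.9],[0,0,0.9],[0,0,0.9],[0,0,0.5],[0,0,0]],"delta_rot":[[0,0,0],[0,0,0],[0,0,0],[0,0,0],[0,0,0],[0,0,0]],"grip":[0,0,0,0,0,0]}'
```

```text
time_s: 20.12
position: [0.5478, 0.0857, 0.0086]
ee_rot: [0.0, 0.992, 0.126, 0.001]
contact_force: [0.1, -0.4, 5.9]
grip_width: 0.323
finger_force: 30.0
time_s: 20.88
position: [0.5477, 0.0859, 0.1229]
ee_rot: [0.0, 0.992, 0.126, 0.001]
contact_force: [-1.1, 0.6, -2.4]
grip_width: 0.327
finger_force: 30.0
```

```bash
python3 -m handwheel '{"delta_pos":[[-0.57,0.97,0],[-0.57,0.97,0],[-0.57,0.97,0],[-0.57,0.97,0],[-0.57,0.97,0],[-0.57,0.97,0],[-0.57,0.97,0],[-0.57,0.97,0],[-0.55,0.95,0],[0,0,0]],"delta_rot":[[0,0,-0.2],[0,0,-0.2],[0,0,-0.2],[0,0,-0.2],[0,0,-0.2],[0,0,-0.2],[0,0,-0.2],[0,0,-0.2],[0,0,-0.1],[0,0,0]],"grip":[0,0,0,0,0,0,0,0,0,0]}'
python3 -m handwheel '{"delta_pos":[[0,0,0]],"delta_rot":[[0,0,0]],"grip":[0]}'
python3 - 2>/dev/null <<'E'
from h import *
np.set_printoptions(precision=4,suppress=True)
c=wrist();print(bot.get_obs()["time_s"],c["pose"])
cv2.imwrite("pics/w5.png",c["img"][:,:,::-1])
for v in (50,150):print(ground(c,[(100,v),(256,v),(400,v)],.05)[:,:2].tolist())
E
```

```text
time_s: 22.12
position: [0.3912, 0.3493, 0.1208]
ee_rot: [-0.0, 1.0, 0.002, -0.001]
contact_force: [0.7, -1.1, -1.5]
grip_width: 0.321
finger_force: 30.0
time_s: 22.25
position: [0.3937, 0.3459, 0.1208]
ee_rot: [0.001, 1.0, -0.001, -0.001]
contact_force: [0.8, -0.2, -2.0]
grip_width: 0.324
finger_force: 30.0
22.3 [[ 1.     -0.0024 -0.0013  0.3937]
 [-0.0024 -1.     -0.002   0.3459]
 [-0.0013  0.002  -1.      0.1208]
 [ 0.      0.      0.      1.    ]]
[[0.5149691499514606, 0.4566035027843063], [0.5147942682682254, 0.3428196703864714], [0.5146325696920433, 0.23761320535870495]]
[[0.4425172091898871, 0.4674014858055342], [0.4422565719186049, 0.3426422379044077], [0.4420155434797649, 0.2272691502238784]]
```

View pics/w5.png

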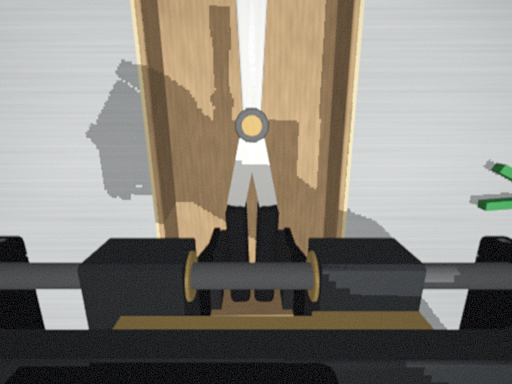

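Clamp B is centred between the carton rims (148 and 355 px, pivot at 252). I'll lower it.

```bash
python3 -m handwheel '{"delta_pos":[[0,0,-0.8],[0,0,-0.9],[0,0,-0.8],[0,0,-0.5],[0,0,-0.3],[0,0,-0.2],[0,0,0]],"delta_rot":[[0,0,0],[0,0,0],[0,0,0],[0,0,0],[0,0,0],[0,0,0],[0,0,0]],"grip":[0,0,0,0,0,0,0]}'
```

```text
time_s: 23.18
position: [0.394, 0.3471, 0.0168]
ee_rot: [0.0, 1.0, -0.001, 0.0]
contact_force: [0.0, -0.1, -2.2]
grip_width: 0.319
finger_force: 30.0
```

```bash
python3 -m handwheel '{"delta_pos":[[0,0,-0.1],[0,0,0],[0,0,0],[0,0,0],[0,0,0],[0,0,0.4],[0,0,0.9],[0,0,0.9],[0,0,0.9],[0,0,0.9]],"delta_rot":[[0,0,0],[0,0,0],[0,0,0],[0,0,0],[0,0,0],[0,0,0],[0,0,0],[0,0,0],[0,0,0],[0,0,0]],"grip":[0,0,0.6,0.6,0.6,0.6,0.6,0.6,0.6,0.6]}'
python3 -m handwheel '{"delta_pos":[[0,0,0.5],[0,0,0],[0,0,0],[0,0,0]],"delta_rot":[[0,0,0],[0,0,0],[0,0,0],[0,0,0]],"grip":[0.6,0.6,0.6,0.6]}'
python3 - 2>/dev/null <<'E'
from h import *
c=wrist();s=bot.camera("scene")
print([(r["p"],r["box"]) for r in bot.regions_of("scene","clamp_1")])
a=cv2.resize(c["img"],(400,300));b=cv2.resize(s["img"][120:270,100:480],(760,300))
cv2.imwrite("pics/f.png",np.vstack([b,np.pad(a,((0,0),(0,360),(0,0)))])[:,:,::-1])
E
```

```text
time_s: 24.42
position: [0.3939, 0.3471, 0.1356]
ee_rot: [-0.0, 1.0, -0.001, 0.0]
contact_force: [-1.3, -0.6, 0.3]
grip_width: 0.602
finger_force: 0.0
time_s: 24.92
position: [0.3934, 0.3465, 0.1477]
ee_rot: [0.001, 1.0, -0.001, -0.001]
contact_force: [-0.4, -0.1, -0.3]
grip_width: 0.604
finger_force: 0.0
[(0.81, [380.8, 174.8, 394.1, 218.2]), (0.8, [170.3, 167.8, 200.1, 210.1]), (0.78, [74.4, 201.1, 134.1, 234.5]), (0.71, [267.0, 164.6, 323.5, 188.5])]
```

View pics/f.png

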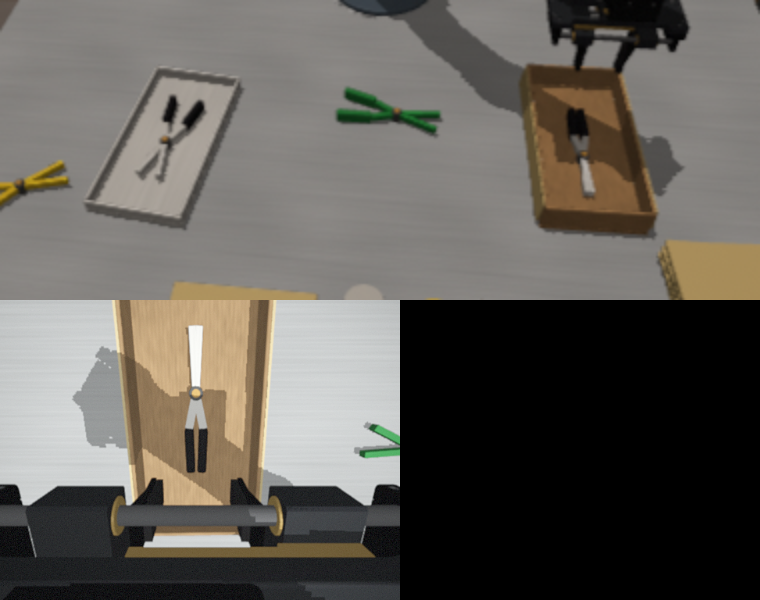

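The open, seized clamp is flat in the tray (165,140). The shut, free clamp is flat in the carton (583,155), and the gripper is clear of both. I'm handing in.

```bash
python3 -c "from cell import bot;print(bot.finish_job())"
```

```text
the job is handed in; nothing more can be done
None
```

The job is handed in after about 25 s of robot time: the seized clamp (stopped at 56 mm) lies flat in the repair tray, and the free clamp (shut to 28 mm) lies flat and shut in the stock carton.

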